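# Try the cover of the plate chamber, free its catch if it is held, and hold it open

## Robot

A 6-joint arm with a two-finger parallel gripper is mounted at the origin on the work surface. World frame = base frame: x ahead of the robot, y to its left, z up, the work surface at z = 0. Lengths are in m, angles in degrees, forces in N, time in s.
With the tool pointing down it reaches from about 0.375 to 0.9 m from the base axis. Payload 3.1 kg.
Tool frame: the origin (TCP) lies between the finger pads; the fingertips stand 22 mm ahead of it and the grasp point (between the pads) lies 3 mm ahead of it (bot.tip_extent is the distance from the TCP to the fingertips, in m); y points along the fingers, z is the direction in which the jaws open and shut, and the axes are right-handed (so a half turn about y gives the same grasp; the last joint's range is limited). The gripper opens to 87 mm and grips with 3 to 60 N. Pads are 19 mm wide; open, the fingers measure 117 mm over their backs; the gripper's body (75 mm by 190 mm) begins 51 mm behind the grasp point.
Start: joints at [-87.462, 30.224, 82.088, -0, 67.689, -10.227], TCP at [0.138, -0.61, 0.245] pointing down, gripper open.
Joint ranges: [-176.69, 176.69], [-43.24, 126.21], [12.49, 139.97], [-82, 262], [0, 151.66], [-163.58, 163.58]. Speed limits (degrees/s): [159.86, 159.86, 180, 180, 180, 180].

## Interface

Orientations are given as a 3x3 rotation matrix whose columns are the frame's x, y, z axes.
In Python, from rig import bot, eyes, models gives the robot as it stands. The module is installed in compiled form; this text tells all that it offers.
- The arm moves only by the tool arm_command, never from a script. Its arguments are lists of equal length, an entry for each row: "translation": the shift along the tool's x, y, z each as a share of 0.08 m, from -1 to 1, a list of three; "rotation": the turn, a rotation vector about the tool's x, y, z each as a share of 60 degrees, from -1 to 1, a list of three; "grip": the closure, from -1 (fully open) to 1 (shut), so that 0 is half open. In form: {"translation": [[x, y, z], ...], "rotation": [[rx, ry, rz], ...], "grip": [grip, ...]}. A call has 1 to 5 rows; each row is the pose to reach, as a shift and turn from the pose commanded when the call began, along the tool's axes at that moment; what a row does not reach only later rows make up. A row lasts 1/10 s, in which the tool goes at most 50 mm and 8.59 degrees, less where a joint would pass 70% of its speed; a pose out of reach is approached as far as the arm can. A call with a number of a shift or a turn outside -1 to 1 is refused whole. A call with a gripper value outside its range is refused whole. The fingers move at their own pace and stop on an object; the grip force is fixed at half the most. Time passes only in rows, so rows that repeat a pose let the fingers close. It gives the time, the measured TCP pose, the force and the opening at its end, in the units of the state.
- bot.read_state(): the state, without advancing time (a new reading comes with each control period).
- eyes.capture(name): name is "scene" or "top" or "wrist"; returns a dict with "image" (384x512x3 uint8, blue, green, red), "mtx" (3x3 intrinsics, pixels), "rvec" (rotation vector, rad) and "tvec" (3), from world to camera coordinates, as OpenCV has them; the wrist camera has in their place "hand_eye" (4x4, takes a point from camera to tool coordinates, whose origin is the TCP and whose axes are the tool frame's). Camera axes: x right, y down, z forward; pixel columns grow to the right and rows downward; lengths in m; the calibration is good to about 2 mm. A picture is of the moment at which its call begins: read the wrist's pose just before it. There is no depth.
- bot.hand_in(): hands the job in, once; it reports no verdict.
Trained networks look in the newest picture that a camera, given by its name, has taken for a name from the list of things; names that differ only in an ending like _2 or _b are one class to them, and where a whole thing is asked for, a point or a joint stands for the part that bears it (a point fixed in the world has none). Each returns a list of dicts, best first, with "conf" (0 to 1); they miss things now and then, are a little off and sometimes report something else, mostly with a low value. They report only what shows in the picture. A call takes as long as a camera call.
- models.recognise(camera, thing): "extent" ([left, top, right, bottom] as shares, 0 to 1, of the picture: columns of its width, rows of its height, round what is visible of it).
- models.spot_point(camera, thing): "point" ([column, row] as shares, 0 to 1, of the picture: columns of its width, rows of its height: a listed point, or the origin of a listed thing).
The state is a dict: "time_s": time; "joint_positions": joint angles; "qvel": joint speeds; "tau": joint torques, N m; "position": TCP position; "tcp_rot": TCP orientation; "force": force on the tool from outside, world axes, zero at the start; "moment": the same for the moment, N m; "opening": opening from 0.0 (shut) to 1.0 (fully open).
Only numpy, scipy, OpenCV 4.12 (cv2) and the standard library are available. Lean on these libraries where they do the work, as an engineer would, in place of code of your own. Each camera call takes 0.05 s, during which the arm holds its last target. There are 200 camera calls.

## Task

On the plate chamber with the clear cover, slide the red transport lock all the way left to its end stop, then, with the blue catch still as you found it, tug the cover up by its bar handle to learn whether it is caught. If it is caught, let it down and slide the blue catch fully over to its left end (if it comes up freely the catch is already open, and sliding it would shut it). Then lift the cover by its bar until its front edge is at least 10 cm up and finish while holding it open there, without letting go and without moving the other things on the bench.

Things in the scene. Friction and masses are not known exactly. Their poses are not given: they have to be found in the camera images.
- case: the plate chamber: a white tray fixed on the bench, 270 x 280 x 70 mm, its back 190 mm covered by a clear hinged cover, its front 80 mm a white deck at height 70 mm. Origin under its centre, on the bench; x points from the deck to the hinge (away from the robot), y to the left seen from the robot, z up. It stands turned by up to 0.25 rad
- lock_knob (a point): centre of the red transport lock knob, a block 24 mm (case x) x 18 mm (case y) x 36 mm high standing on the deck's right half (bottom at height 71 mm); it slides along case y
- lock (a joint): travel of the red lock knob in m: 0 is the right end (locked), 0.045 the left end stop (unlocked); it starts anywhere up to 0.015, slides to the left (case +y) against about 2 N of friction and stays where it is left. It bars the cover until past about 0.036
- catch_knob (a point): centre of the blue catch knob, same size as the red one (24 x 18 x 36 mm, bottom at height 71 mm), on the deck's left half; it slides along case y
- catch (a joint): travel of the blue catch knob in m: it starts at 0, its right end; 0.030 is its left end stop. About 2 N of friction, stays where it is left. One end of its travel holds the cover and the other frees it, but which is which differs from time to time and cannot be seen; when it starts at the holding end the cover comes free only past about 0.022
- handle (a point): the cover's bar handle: a black rod, 14 mm thick, 110 mm long along case y, carried 45 mm above the cover's flat top on two thin posts 50 mm either side of its middle. This point is the middle of the rod: height 160 mm when shut. Its axes are the case's when the cover is shut and turn with the cover
- cover: the clear cover, 170 mm (case x) x 240 mm x 45 mm high, its flat top at height 116 mm when shut, with the bar handle on top and two steel strikers under its front edge. Origin at the middle of its hinge line, on the far side at height 71 mm; turns with the cover
- cover_hinge (a point): middle of the cover's hinge line, which runs along case y at height 71 mm on the far side; the rod's middle lies 145 mm in front of it and 89 mm above it when the cover is shut
- cover_angle (a joint): angle of the cover in rad: 0 shut, growing as its front edge (170 mm from the hinge) rises; it goes up to 1.1. The cover with its handle weighs about 0.5 kg and falls shut when let go. While it is barred or caught it still has play: it lifts to about 0.024 and then stops hard; free, it simply goes on rising
- slide_box: blue slide box, 100 x 75 x 35 mm; origin under its centre. Not part of the job: leave it where it is
- petri: flat round dish, 90 mm across, 30 mm high; origin under its centre. Not part of the job: leave it where it is
- marker: black marker pen, 130 x 14 x 14 mm, lying (its long axis is x); origin under its centre. Not part of the job: leave it where it is
- reagent: amber bottle with a blue cap, 60 mm across, 130 mm high; origin under its centre. Not part of the job: leave it where it is
- beaker: glass beaker, 70 mm across, 90 mm high; origin under its centre. Not part of the job: leave it where it is
- jar: small jar with a white cap, 56 mm across, 60 mm high; origin under its centre. Not part of the job: leave it where it is
- tip_box: yellow tip box, 120 x 85 x 60 mm; origin under its centre. Not part of the job: leave it where it is

How it is judged (in metres and radians):
On the way, in this order (a step that is already met when the one before it is completed fails the run):
1. the red lock is at its left end stop, the cover still down and the blue catch not moved (value of joint lock above 0.041 m and value of joint cover_angle below 0.008 rad and value of joint catch below 0.005 m), for 0.2 s.
2. the cover has been tugged up through its play by the fingers, the blue catch not yet moved (value of joint cover_angle above 0.011 rad and value of joint catch below 0.005 m and value of joint lock above 0.041 m and contact force between the fingers and cover above 0.5 N), for 0.1 s.
3. the cover is lifted open (value of joint cover_angle above 0.5 rad), for 0.2 s.
At the end, for the whole second after the job is handed in: the cover is open by more than 0.53 rad (front edge about 9 cm up), still (under 0.1 rad/s), and held by the fingers (contact force over 0.8 N); the red lock within 4 mm of its left end stop; every other thing within 30 mm of where it stood (value of joint cover_angle above 0.53 rad and value of joint lock above 0.041 m and velocity of joint cover_angle between -0.1 and 0.1 rad/s and contact force between the fingers and cover above 0.8 N and distance of each of slide_box, petri, marker, reagent, beaker, jar, tip_box from where it was at the start of the episode below 0.03 m); the arm keeps its last pose, push and grip.
It fails at once if another thing on the bench was moved by more than 30 mm (distance of any of slide_box, petri, marker, reagent, beaker, jar, tip_box from where it was at the start of the episode above 0.03 m).
It also fails if it takes over 67 s, if anything falls off the work surface, if the arm or the gripper's body presses on something with over 40 N, if the wrist force passes 120 N, or if a joint passes its speed limit or range.

## Working session

There is one attempt and no reset: what is moved stays moved. The work goes in short steps, Python scripts to look and compute and a tool call to move; the robot and the scene stay as the last step left them, time stands still between calls to the robot, and variables do not carry over. Pictures are saved under pics/ and viewed, about 8 in all and at most 12, crops included, and the job is handed in when it is done.

Besides the shell and the picture viewer there is one more tool, called by a JSON object that holds its "op" and its "data". arm_command: Moves the arm, as the interface text tells. Shift numbers are shares of 0.08 m and turn numbers shares of 60 degrees, none past 1 either way. Its arguments: {"type":"object","properties":{"translation":{"type":"array"},"rotation":{"type":"array"},"grip":{"type":"array"}},"required":["translation","rotation","grip"]}

```bash
mkdir -p pics; cat > h.py <<'E'
import numpy as np, cv2
from rig import bot, eyes, models
def ray(c,px):
    R=cv2.Rodrigues(np.array(c['rvec'],float))[0]; t=np.array(c['tvec'],float).ravel()
    d=np.linalg.inv(c['mtx'])@np.array([px[0],px[1],1.]); return -R.T@t, R.T@d
def at_z(c,px,z):
    o,d=ray(c,px); return o+d*(z-o[2])/d[2]
def proj(c,P):
    return cv2.projectPoints(np.array(P,float).reshape(-1,3),np.array(c['rvec'],float),np.array(c['tvec'],float),np.array(c['mtx'],float),None)[0].reshape(-1,2)
def delta(goal,Rg=None):
    s=bot.read_state();R=np.array(s['tcp_rot']);d=R.T@(np.array(goal)-np.array(s['position']))/0.08
    r=None if Rg is None else cv2.Rodrigues(R.T@Rg)[0].ravel()/np.radians(60)
    return d.round(3),(None if r is None else r.round(3))
E
python3 - <<'E'
from h import *
s=bot.read_state(); print(s['position'],np.round(s['tcp_rot'],3).tolist(),s['time_s'],bot.tip_extent)
ims=[]
for n in ['scene','top']:
    c=eyes.capture(n); cv2.imwrite(f'pics/{n}0.png',cv2.resize(c['image'],(800,600)))
    for th,z in [('lock_knob',.089),('catch_knob',.089),('handle',.16),('cover_hinge',.071),('case',0)]:
        for r in models.spot_point(n,th)[:1]:
            p=np.array(r['point'])*[512,384]; print(n,th,round(r['conf'],2),p.round(1),at_z(c,p,z).round(4))
E
```

```text
[ 0.13808628 -0.60884947  0.24355863] [[-0.975, -0.0, 0.221], [-0.221, 0.002, -0.975], [-0.0, -1.0, -0.002]] 0.0 0.022
scene lock_knob 0.52 [223.1 166.6] [ 0.5577 -0.1878  0.089 ]
scene catch_knob 0.58 [261. 180.] [ 0.5301 -0.0355  0.089 ]
scene handle 0.97 [244.9 172.5] [ 0.5849 -0.0637  0.16  ]
scene cover_hinge 0.46 [225.8 223.6] [ 0.7434 -0.0277  0.071 ]
scene case 0.98 [238.8 213.3] [ 0.6436 -0.0533  0.    ]
top lock_knob 0.63 [317.5 190. ] [ 0.5568 -0.1823  0.089 ]
top catch_knob 0.54 [269.4 205.8] [ 0.51   -0.0277  0.089 ]
top handle 0.73 [278.4 174.5] [ 0.5948 -0.0572  0.16  ]
top case 0.62 [277.5 173.9] [ 0.6332 -0.0588  0.    ]
```

View pics/scene0.png

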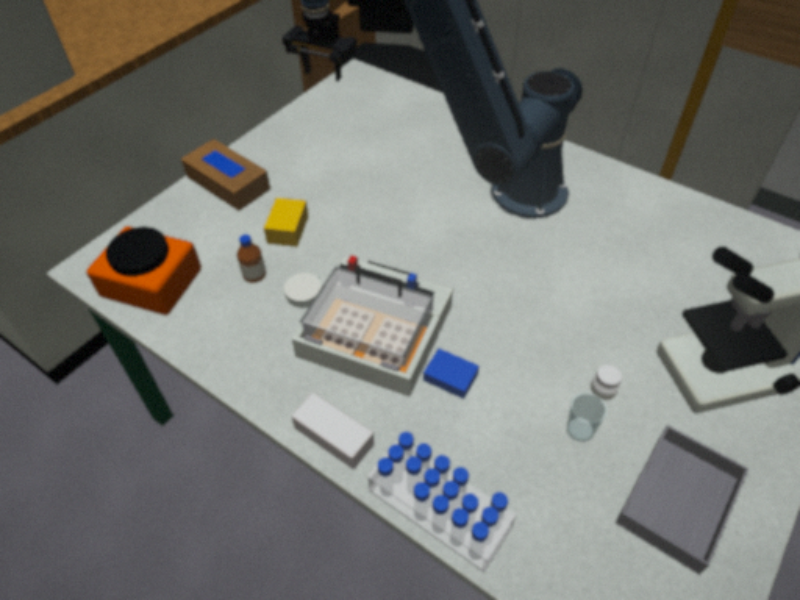

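View pics/top0.png

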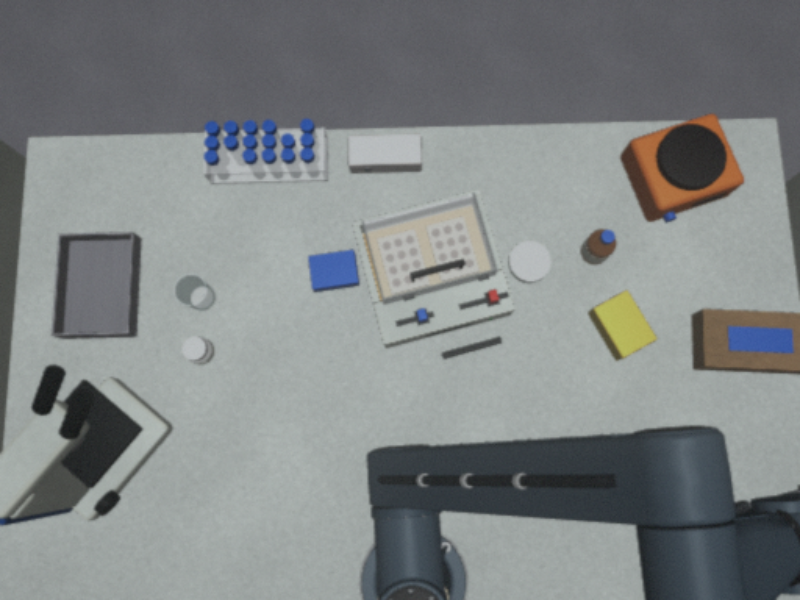

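The pictures show the chamber in top view at about (435,270) of 800x600, the blue knob at (422,316), the red knob at (493,297), the rod at (437,270), and the marker in front at (472,347). Case yaw is about +0.24 rad, so the jaws are already nearly along case y. I'll go above the deck for a closer look.

{"op": "arm_command", "data": {"translation": [[-0.5,-0.2,-0.46],[-1,-0.4,-0.93],[-1,-0.4,-0.93]], "rotation": [[0,0,0],[0,0,0],[0,0,0]], "grip": [-1,-1,-1]}}

```text
time_s: 0.9
position: [0.2017, -0.5156, 0.2777]
tcp_rot: [[-0.975, 0.001, 0.223], [-0.223, 0.002, -0.975], [-0.001, -1.0, -0.002]]
force: [-0.1, -0.4, -0.0]
opening: 0.999
```

{"op": "arm_command", "data": {"translation": [[-0.5,-0.2,-0.46],[-1,-0.4,-0.93],[-1,-0.4,-0.93]], "rotation": [[0,0,0],[0,0,0],[0,0,0]], "grip": [-1,-1,-1]}}

```text
time_s: 1.2
position: [0.263, -0.426, 0.3099]
tcp_rot: [[-0.975, 0.001, 0.224], [-0.224, -0.0, -0.975], [-0.001, -1.0, 0.0]]
force: [-0.5, -1.0, 0.1]
opening: 1.002
```

{"op": "arm_command", "data": {"translation": [[-0.5,0,-0.46],[-1,0,-0.93],[-1,0,-0.93]], "rotation": [[0,0,0],[0,0,0],[0,0,0]], "grip": [-1,-1,-1]}}

```text
time_s: 1.5
position: [0.3241, -0.3352, 0.3085]
tcp_rot: [[-0.974, 0.0, 0.225], [-0.225, 0.002, -0.974], [-0.0, -1.0, -0.002]]
force: [0.3, -0.4, -0.6]
opening: 1.0
```

{"op": "arm_command", "data": {"translation": [[-0.5,0,-0.46],[-1,0,-0.93],[-1,0,-0.93]], "rotation": [[0,0,0],[0,0,0],[0,0,0]], "grip": [-1,-1,-1]}}

```text
time_s: 1.8
position: [0.3859, -0.246, 0.3085]
tcp_rot: [[-0.974, 0.0, 0.225], [-0.225, 0.001, -0.974], [-0.001, -1.0, -0.001]]
force: [-1.1, -0.2, 0.4]
opening: 1.002
```

{"op": "arm_command", "data": {"translation": [[-0.5,0,-0.46],[-1,0,-0.93],[-1,0,-0.93]], "rotation": [[0,0,0],[0,0,0],[0,0,0]], "grip": [-1,-1,-1]}}

```text
time_s: 2.1
position: [0.448, -0.1565, 0.3086]
tcp_rot: [[-0.974, 0.001, 0.225], [-0.225, 0.0, -0.974], [-0.001, -1.0, 0.0]]
force: [-0.4, -0.5, 1.1]
opening: 1.0
```

{"op": "arm_command", "data": {"translation": [[-0.3,0,-0.2],[-0.4,0,-0.4],[-0.4,0,-0.4]], "rotation": [[0,0,0],[0,0,0],[0,0,0]], "grip": [-1,-1,-1]}}

```text
time_s: 2.4
position: [0.4706, -0.1203, 0.3084]
tcp_rot: [[-0.975, -0.0, 0.223], [-0.223, -0.001, -0.975], [0.0, -1.0, 0.001]]
force: [0.2, 0.3, 0.4]
opening: 1.003
```

```bash
cat >> h.py <<'E'
def wrist():
    s=bot.read_state(); c=eyes.capture('wrist'); T=np.eye(4);T[:3,:3]=s['tcp_rot'];T[:3,3]=s['position']
    W=np.linalg.inv(T@np.array(c['hand_eye'])); c['rvec']=cv2.Rodrigues(W[:3,:3])[0];c['tvec']=W[:3,3]; return c
E
python3 - <<'E'
from h import *
s=bot.read_state(); print(np.round(s['position'],4),s['time_s'],np.round(s['force'],2),np.round(s['tcp_rot'],3).tolist())
c=wrist(); print(np.round(c['hand_eye'],3).tolist())
cv2.imwrite('pics/w1.png',cv2.resize(c['image'],(800,600)))
for th,z in [('lock_knob',.089),('catch_knob',.089),('handle',.16),('cover_hinge',.071),('marker',.0)]:
    for r in models.spot_point('wrist',th)[:1]:
        p=np.array(r['point'])*[512,384]; print(th,round(r['conf'],2),p.round(1),at_z(c,p,z).round(4))
E
```

```text
[ 0.4706 -0.1203  0.3084] 2.4 [0.21 0.27 0.41] [[-0.975, -0.0, 0.223], [-0.223, -0.001, -0.975], [0.0, -1.0, 0.001]]
[[-0.002, 0.956, 0.294, -0.08], [0.001, -0.294, 0.956, -0.141], [1.0, 0.002, -0.0, -0.0], [0.0, 0.0, 0.0, 1.0]]
lock_knob 0.95 [322.4 109.8] [ 0.558  -0.1744  0.089 ]
catch_knob 0.81 [190.5 113.6] [ 0.52  -0.028  0.089]
handle 0.85 [227.9  23.8] [ 0.6056 -0.0618  0.16  ]
cover_hinge 0.37 [387.8  56.8] [ 0.6313 -0.2343  0.071 ]
marker 0.91 [265.5 163.2] [ 0.4671 -0.131   0.    ]
```

View pics/w1.png

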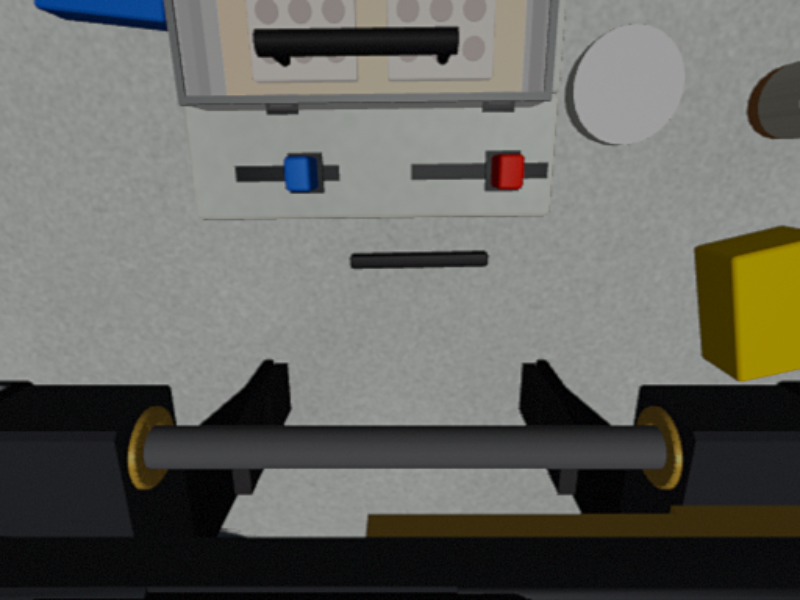

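The view shows the red knob at (508,170) and blue knob at (301,172), with the rod at (356,42). The network points fit the given sizes. Going above the red knob, then down.

{"op": "arm_command", "data": {"translation": [[-0.4,0.4,0.4],[-0.91,0.8,0.9],[-0.91,1,0.9],[-0.91,1,0.9]], "rotation": [[0,-0.017,0],[0,-0.017,0],[0,-0.017,0],[0,-0.017,0]], "grip": [-0.2,-0.2,-0.2,-0.2]}}

```text
time_s: 3.1
position: [0.5568, -0.1759, 0.2246]
tcp_rot: [[-0.972, -0.005, 0.236], [-0.236, 0.002, -0.972], [0.005, -1.0, -0.004]]
force: [-1.2, 1.5, -1.0]
opening: 0.723
```

{"op": "arm_command", "data": {"translation": [[0,0.5,0],[0,0.7,0],[0,0.7,0]], "rotation": [[0,0,0],[0,0,0],[0,0,0]], "grip": [-0.2,-0.2,-0.2]}}

```text
time_s: 3.4
position: [0.5546, -0.1734, 0.171]
tcp_rot: [[-0.971, -0.005, 0.238], [-0.238, 0.003, -0.971], [0.005, -1.0, -0.004]]
force: [-0.4, 0.1, 0.5]
opening: 0.611
```

```bash
python3 - <<'E'
from h import *
s=bot.read_state(); print(np.round(s['position'],4),s['opening'])
c=wrist()
cv2.imwrite('pics/w2.png',cv2.resize(c['image'],(800,600)))
for th,z in [('lock_knob',.089),('catch_knob',.089)]:
    for r in models.spot_point('wrist',th)[:1]:
        p=np.array(r['point'])*[512,384]; P=at_z(c,p,z); print(th,round(r['conf'],2),p.round(1),P.round(4))
        P[2]=.098; print(delta(P))
E
```

```text
[ 0.5546 -0.1734  0.171 ] 0.6109311312057644
catch_knob 0.58 [ 71.2 205.4] [ 0.5231 -0.0298  0.089 ]
(array([-0.01 ,  0.951, -1.863]), None)
```

View pics/w2.png

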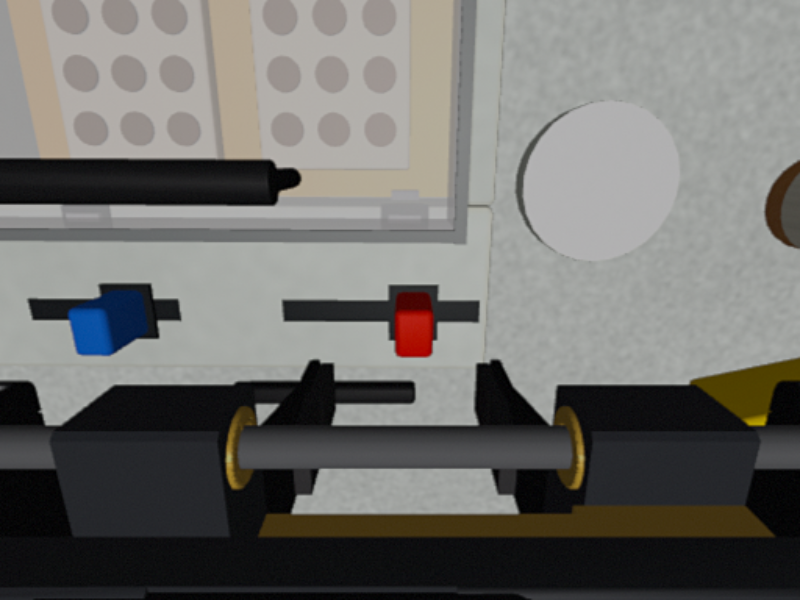

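Red knob's top centre is at (414,336), between the fingertips (320..490). Check its location.

```bash
python3 - <<'E'
from h import *
s=bot.read_state(); p=s['position'];R=np.array(s['tcp_rot']);T=np.eye(4);T[:3,:3]=R;T[:3,3]=p
c=wrist()
for px in [(265,215),(265,207),(59,211)]:
    P=at_z(c,px,.107);Q=P.copy();Q[2]=.098;print(P.round(4),delta(Q)[0])
E
```

```text
[ 0.5606 -0.1782  0.107 ] [-0.021  0.957  0.049]
[ 0.5666 -0.1767  0.107 ] [-0.098  0.957  0.048]
[ 0.5276 -0.0315  0.107 ] [-0.057  0.953 -1.831]
```

{"op": "arm_command", "data": {"translation": [[-0.05,0.5,0.05],[-0.05,0.9,0.05],[-0.05,0.9,0.05]], "rotation": [[0,0,0],[0,0,0],[0,0,0]], "grip": [-0.2,-0.2,-0.2]}}

```text
time_s: 3.9
position: [0.5599, -0.1761, 0.0984]
tcp_rot: [[-0.971, -0.006, 0.238], [-0.238, 0.003, -0.971], [0.005, -1.0, -0.004]]
force: [-0.4, 0.6, 0.5]
opening: 0.6
```

{"op": "arm_command", "data": {"translation": [[0,0,0],[0,0,0],[0,0,0],[0,0,0],[0,0,0]], "rotation": [[0,0,0],[0,0,0],[0,0,0],[0,0,0],[0,0,0]], "grip": [1,1,1,1,1]}}

```text
time_s: 4.4
position: [0.5623, -0.1772, 0.1015]
tcp_rot: [[-0.971, 0.001, 0.238], [-0.238, -0.0, -0.971], [-0.001, -1.0, 0.001]]
force: [0.2, 2.5, 2.4]
opening: 0.231
```

{"op": "arm_command", "data": {"translation": [[0,0,-0.1],[0,0,-0.2],[0,0,-0.3],[0,0,-0.3]], "rotation": [[0,0,0],[0,0,0],[0,0,0],[0,0,0]], "grip": [1,1,1,1]}}

```text
time_s: 4.8
position: [0.5564, -0.1523, 0.1014]
tcp_rot: [[-0.971, 0.001, 0.239], [-0.239, 0.0, -0.971], [-0.001, -1.0, -0.0]]
force: [0.9, 0.9, 6.3]
opening: 0.203
```

{"op": "arm_command", "data": {"translation": [[0,0,-0.06],[0,0,-0.1],[0,0,-0.1]], "rotation": [[0,0,0],[0,0,0],[0,0,0]], "grip": [1,1,1]}}

```text
time_s: 5.1
position: [0.5547, -0.1452, 0.1014]
tcp_rot: [[-0.971, 0.001, 0.239], [-0.239, -0.0, -0.971], [-0.001, -1.0, 0.001]]
force: [-0.1, 0.1, 7.5]
opening: 0.201
```

{"op": "arm_command", "data": {"translation": [[0,0,-0.05],[0,0,-0.07],[0,0,-0.07]], "rotation": [[0,0,0],[0,0,0],[0,0,0]], "grip": [1,1,1]}}

```text
time_s: 5.4
position: [0.5534, -0.14, 0.1014]
tcp_rot: [[-0.971, 0.002, 0.239], [-0.239, -0.001, -0.971], [-0.001, -1.0, 0.001]]
force: [-0.9, -1.3, 5.5]
opening: 0.199
```

{"op": "arm_command", "data": {"translation": [[0,0,-0.04],[0,0,-0.05],[0,0,-0.05]], "rotation": [[0,0,0],[0,0,0],[0,0,0]], "grip": [1,1,1]}}

```text
time_s: 5.7
position: [0.5527, -0.137, 0.1014]
tcp_rot: [[-0.971, 0.002, 0.239], [-0.239, -0.002, -0.971], [-0.002, -1.0, 0.002]]
force: [0.1, -4.3, 5.5]
opening: 0.203
```

{"op": "arm_command", "data": {"translation": [[0,0,-0.04],[0,0,-0.05],[0,0,-0.05]], "rotation": [[0,0,0],[0,0,0],[0,0,0]], "grip": [1,1,1]}}

```text
time_s: 6.0
position: [0.5527, -0.1367, 0.1014]
tcp_rot: [[-0.971, 0.004, 0.24], [-0.24, -0.008, -0.971], [-0.002, -1.0, 0.008]]
force: [-0.5, -14.5, 2.1]
opening: 0.2
```

Lock at the stop (force rises without movement). Release and rise.

{"op": "arm_command", "data": {"translation": [[0,0,0],[0,0,0],[0,0,0],[0,0,0]], "rotation": [[0,0,0],[0,0,0],[0,0,0],[0,0,0]], "grip": [-0.1,-0.1,-0.1,-0.1]}}

```text
time_s: 6.4
position: [0.5501, -0.1315, 0.0999]
tcp_rot: [[-0.971, -0.002, 0.239], [-0.239, 0.002, -0.971], [0.002, -1.0, -0.002]]
force: [-0.4, -1.1, -0.6]
opening: 0.477
```

{"op": "arm_command", "data": {"translation": [[0,-0.5,0],[0.3,-1,-0.3],[0.7,-1,-0.6],[0.7,-1,-0.6]], "rotation": [[0,0,0],[0,0,0],[0,0,0],[0,0,0]], "grip": [-0.1,-0.1,-0.1,-0.1]}}

```text
time_s: 6.8
position: [0.4781, -0.0951, 0.1804]
tcp_rot: [[-0.971, -0.009, 0.24], [-0.24, 0.005, -0.971], [0.008, -1.0, -0.007]]
force: [-1.1, 0.3, -0.2]
opening: 0.547
```

{"op": "arm_command", "data": {"translation": [[0,-0.5,0],[0,-1,0],[0,-1,0]], "rotation": [[0,0,0],[0,0,0],[0,0,0]], "grip": [-0.1,-0.1,-0.1]}}

```text
time_s: 7.1
position: [0.4881, -0.1001, 0.2649]
tcp_rot: [[-0.971, 0.009, 0.239], [-0.239, -0.004, -0.971], [-0.008, -1.0, 0.006]]
force: [1.1, -0.1, -0.7]
opening: 0.552
```

```bash
python3 - <<'E'
from h import *
s=bot.read_state(); print(np.round(s['position'],4),s['opening'],s['time_s'])
c=wrist()
cv2.imwrite('pics/w3.png',cv2.resize(c['image'],(800,600)))
for th,z in [('lock_knob',.089),('catch_knob',.089),('handle',.16)]:
    for r in models.spot_point('wrist',th)[:1]:
        p=np.array(r['point'])*[512,384]; P=at_z(c,p,z); print(th,round(r['conf'],2),p.round(1),P.round(4))
E
```

```text
[ 0.4881 -0.1001  0.2649] 0.551988644897497 7.1
lock_knob 0.71 [306.9 134.3] [ 0.5498 -0.1364  0.089 ]
catch_knob 0.86 [201.9 135.6] [ 0.5225 -0.0316  0.089 ]
handle 0.68 [246.3  44. ] [ 0.6052 -0.0617  0.16  ]
```

View pics/w3.png

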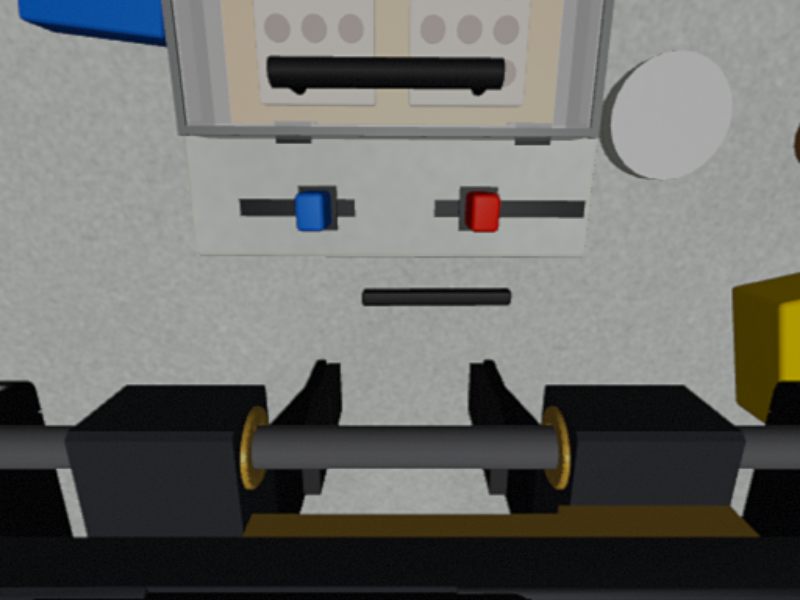

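The red knob now sits at the left end of its slot (484,211), blue unchanged (313,210), rod middle (386,73). Rotation to the handle next; check joint 6.

```bash
python3 - <<'E'
from h import *
s=bot.read_state(); print(np.round(s['joint_positions'],1))
th=.243
X=np.array([np.cos(th),np.sin(th),0]);Y=np.array([-X[1],X[0],0]);Z=np.array([0,0,1.])
for sg in (1,-1):
    R=np.c_[sg*Y,-Z,-sg*X]; print(np.linalg.det(R),delta([.604,-.062,.245],R))
E
```

```text
[-24.5  19.1  99.4   0.   61.7  51.7]
1.0 (array([-1.565,  0.174, -0.089]), array([-0.   ,  1.498,  0.004]))
1.0 (array([-1.565,  0.174, -0.089]), array([ 0.004, -1.502,  0.   ]))
```

{"op": "arm_command", "data": {"translation": [[-0.4,0,0],[-0.8,0,-0.03],[-0.97,0,-0.06],[-0.97,0,-0.06],[-0.97,0,-0.06]], "rotation": [[0,-0.14,0],[0,-0.28,0],[0,-0.42,0],[0,-0.56,0],[0,-0.7,0]], "grip": [-0.2,-0.2,-0.2,-0.2,-0.2]}}

```text
time_s: 7.8
position: [0.5588, -0.0756, 0.258]
tcp_rot: [[-0.557, -0.005, 0.831], [-0.831, 0.002, -0.557], [0.001, -1.0, -0.005]]
force: [-1.9, -0.2, -0.0]
opening: 0.605
```

{"op": "arm_command", "data": {"translation": [[0,0,0],[0,0,0],[0,0,0],[0,0,0],[0,0,0]], "rotation": [[0,-0.14,0],[0,-0.28,0],[0,-0.42,0],[0,-0.56,0],[0,-0.7,0]], "grip": [-0.2,-0.2,-0.2,-0.2,-0.2]}}

```text
time_s: 8.3
position: [0.5583, -0.0759, 0.2582]
tcp_rot: [[0.141, -0.005, 0.99], [-0.99, 0.002, 0.141], [-0.002, -1.0, -0.004]]
force: [-0.7, 0.2, -0.3]
opening: 0.6
```

```bash
cat >> h.py <<'E'
th=.243
X=np.array([np.cos(th),np.sin(th),0]);Y=np.array([-X[1],X[0],0]);Z=np.array([0,0,1.])
RH=np.c_[-Y,-Z,X]
E
python3 - <<'E'
from h import *
print(delta([.604,-.062,.22],RH))
c=wrist()
for r in models.spot_point('wrist','handle')[:1]:
    p=np.array(r['point'])*[512,384]; print(r['conf'],p,at_z(c,p,.16).round(4))
E
```

```text
(array([-0.09 ,  0.475,  0.592]), array([ 0.004, -0.097, -0.002]))
0.76 [317.7984 193.1904] [ 0.6035 -0.058   0.16  ]
```

{"op": "arm_command", "data": {"translation": [[-0.05,0.2,0.3],[-0.11,0.45,0.59],[-0.11,0.45,0.59],[-0.11,0.45,0.59]], "rotation": [[0,-0.09,0],[0,-0.09,0],[0,-0.09,0],[0,-0.09,0]], "grip": [-0.2,-0.2,-0.2,-0.2]}}

```text
time_s: 8.8
position: [0.604, -0.0609, 0.2229]
tcp_rot: [[0.227, -0.004, 0.974], [-0.974, 0.001, 0.227], [-0.002, -1.0, -0.004]]
force: [0.3, -0.2, 0.5]
opening: 0.602
```

```bash
python3 - <<'E'
from h import *
print(delta([.604,-.061,.163],RH))
c=wrist(); cv2.imwrite('pics/w4.png',cv2.resize(c['image'],(800,600)))
E
```

```text
(array([0.003, 0.748, 0.003]), array([ 0.004, -0.014, -0.002]))
```

View pics/w4.png

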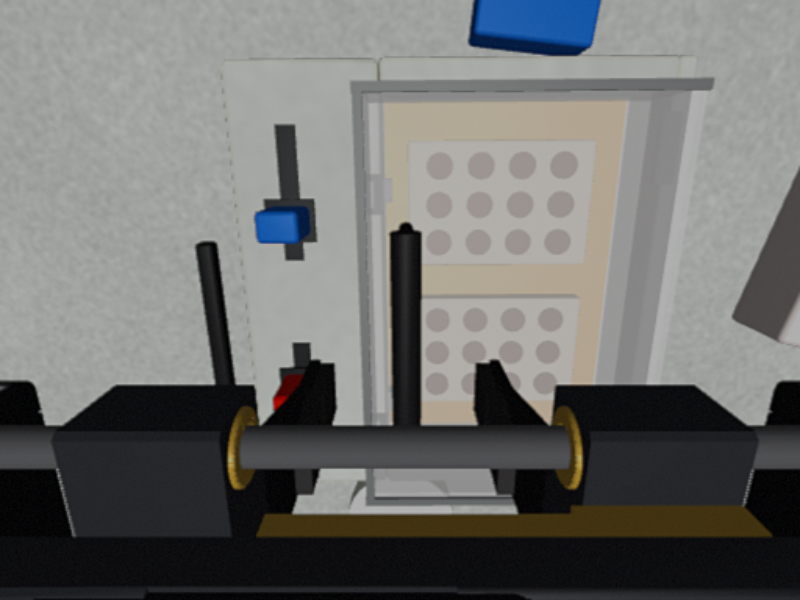

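The rod (column 405) is centred between the fingers (320..490). Descend, grip.

{"op": "arm_command", "data": {"translation": [[0,0.4,0],[0,0.74,0],[0,0.74,0],[0,0.74,0]], "rotation": [[0,0,0],[0,0,0],[0,0,0],[0,0,0]], "grip": [-0.2,-0.2,-0.2,-0.2]}}

```text
time_s: 9.25
position: [0.6047, -0.0616, 0.1661]
tcp_rot: [[0.227, -0.0, 0.974], [-0.974, -0.0, 0.227], [-0.0, -1.0, -0.0]]
force: [-0.2, 0.2, 0.1]
opening: 0.601
```

{"op": "arm_command", "data": {"translation": [[0,0,0],[0,0,0],[0,0,0],[0,0,0],[0,0,0]], "rotation": [[0,0,0],[0,0,0],[0,0,0],[0,0,0],[0,0,0]], "grip": [1,1,1,1,1]}}

```text
time_s: 9.75
position: [0.6052, -0.0613, 0.1657]
tcp_rot: [[0.228, 0.001, 0.974], [-0.974, -0.0, 0.228], [0.0, -1.0, 0.001]]
force: [-0.2, 0.2, 0.3]
opening: 0.229
```

{"op": "arm_command", "data": {"translation": [[0,-0.03,0.02],[0,-0.05,0.03],[0,-0.05,0.03]], "rotation": [[0,0,0],[0,0,0],[0,0,0]], "grip": [1,1,1]}}

```text
time_s: 10.05
position: [0.6059, -0.0608, 0.1688]
tcp_rot: [[0.229, -0.004, 0.974], [-0.974, -0.0, 0.229], [-0.001, -1.0, -0.004]]
force: [-4.4, -2.3, -2.0]
opening: 0.151
```

{"op": "arm_command", "data": {"translation": [[0,-0.03,0.02],[0,-0.05,0.03],[0,-0.05,0.03]], "rotation": [[0,0,0],[0,0,0],[0,0,0]], "grip": [1,1,1]}}

```text
time_s: 10.35
position: [0.6069, -0.0605, 0.1702]
tcp_rot: [[0.229, -0.008, 0.973], [-0.974, -0.0, 0.229], [-0.002, -1.0, -0.008]]
force: [-3.5, -4.6, -13.3]
opening: 0.152
```

{"op": "arm_command", "data": {"translation": [[0,-0.03,0.02],[0,-0.04,0.02],[0,-0.04,0.02]], "rotation": [[0,0,0],[0,0,0],[0,0,0]], "grip": [1,1,1]}}

```text
time_s: 10.65
position: [0.6071, -0.0605, 0.1709]
tcp_rot: [[0.229, -0.012, 0.973], [-0.974, 0.0, 0.229], [-0.003, -1.0, -0.012]]
force: [-2.7, -5.8, -22.5]
opening: 0.15
```

It's caught: force climbs to 22 N with hardly any motion. Let it down, release, rise.

{"op": "arm_command", "data": {"translation": [[0,0.07,-0.04],[0,0.14,-0.08],[0,0.14,-0.08],[0,0.14,-0.08]], "rotation": [[0,0,0],[0,0,0],[0,0,0],[0,0,0]], "grip": [1,1,1,1]}}

```text
time_s: 11.05
position: [0.6045, -0.0612, 0.1663]
tcp_rot: [[0.228, -0.001, 0.974], [-0.974, 0.0, 0.228], [-0.0, -1.0, -0.001]]
force: [-5.7, -1.1, 4.0]
opening: 0.153
```

{"op": "arm_command", "data": {"translation": [[0,0,0],[0,0,0],[0,0,0],[0,0,0],[0,0,0]], "rotation": [[0,0,0],[0,0,0],[0,0,0],[0,0,0],[0,0,0]], "grip": [-0.2,-0.2,-0.2,-0.2,-0.2]}}

```text
time_s: 11.55
position: [0.6055, -0.0612, 0.1654]
tcp_rot: [[0.228, 0.001, 0.974], [-0.974, 0.0, 0.228], [0.0, -1.0, 0.001]]
force: [-0.2, -0.4, -0.1]
opening: 0.515
```

{"op": "arm_command", "data": {"translation": [[0,-0.5,0],[0,-1,0],[0,-1,-0.5],[0,-1,-1],[0,-1,-1]], "rotation": [[0,0,0],[0,0,0],[0,0.14,0],[0,0.28,0],[0,0.42,0]], "grip": [-0.2,-0.2,-0.2,-0.2,-0.2]}}

```text
time_s: 12.05
position: [0.5214, -0.0788, 0.2449]
tcp_rot: [[-0.215, -0.007, 0.977], [-0.977, 0.002, -0.215], [-0.0, -1.0, -0.007]]
force: [0.9, -0.3, -0.6]
opening: 0.599
```

{"op": "arm_command", "data": {"translation": [[0,0,0],[0,0,0],[0,0,0],[0,0,0],[0,0,0]], "rotation": [[0,0.14,0],[0,0.28,0],[0,0.42,0],[0,0.56,0],[0,0.7,0]], "grip": [-0.2,-0.2,-0.2,-0.2,-0.2]}}

```text
time_s: 12.55
position: [0.5273, -0.0795, 0.2454]
tcp_rot: [[-0.813, 0.001, 0.583], [-0.583, 0.0, -0.813], [-0.0, -1.0, 0.0]]
force: [0.4, -0.2, -0.3]
opening: 0.597
```

```bash
python3 - <<'E'
from h import *
RK=np.c_[-X,-Z,-Y]
P=[.525,-.0315,.20]
print(delta(P,RK))
E
```

```text
(array([-0.326,  0.568, -0.505]), array([-0.   ,  0.362, -0.001]))
```

{"op": "arm_command", "data": {"translation": [[-0.34,0.3,-0.49],[-0.34,0.57,-0.49],[-0.34,0.57,-0.49],[-0.34,0.57,-0.49]], "rotation": [[0,0.12,0],[0,0.24,0],[0,0.36,0],[0,0.36,0]], "grip": [-0.2,-0.2,-0.2,-0.2]}}

```text
time_s: 12.95
position: [0.526, -0.0313, 0.1991]
tcp_rot: [[-0.968, -0.001, 0.249], [-0.249, 0.0, -0.968], [0.001, -1.0, -0.001]]
force: [0.9, 0.0, -0.1]
opening: 0.603
```

```bash
python3 - <<'E'
from h import *
RK=np.c_[-X,-Z,-Y]
print(delta([.527,-.0315,.099],RK))
c=wrist(); cv2.imwrite('pics/w5.png',cv2.resize(c['image'],(800,600)))
E
```

```text
(array([-0.013,  1.251,  0.006]), array([0.001, 0.009, 0.001]))
```

View pics/w5.png

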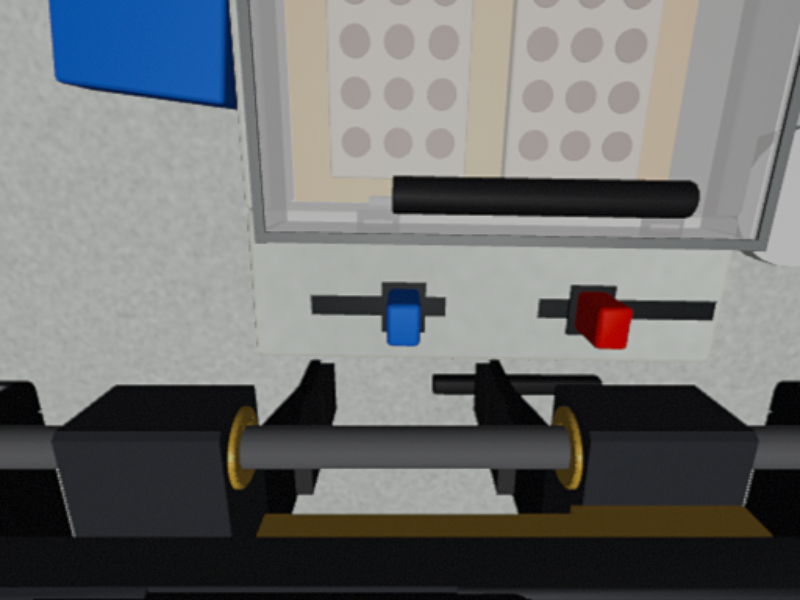

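The blue knob (403,318) lies centred between the fingers; red is still at its left end (605,320). Descend, grip, slide left.

{"op": "arm_command", "data": {"translation": [[0,0.4,0],[0,0.8,0],[0,0.8,0]], "rotation": [[0,0,0],[0,0,0],[0,0,0]], "grip": [-0.2,-0.2,-0.2]}}

```text
time_s: 13.3
position: [0.524, -0.0316, 0.1332]
tcp_rot: [[-0.968, -0.007, 0.25], [-0.25, 0.002, -0.968], [0.006, -1.0, -0.003]]
force: [-0.6, 1.1, 0.2]
opening: 0.6
```

{"op": "arm_command", "data": {"translation": [[-0.01,0.3,0],[-0.01,0.45,0],[-0.01,0.45,0]], "rotation": [[0,0,0],[0,0,0],[0,0,0]], "grip": [-0.2,-0.2,-0.2]}}

```text
time_s: 13.6
position: [0.5266, -0.0317, 0.0995]
tcp_rot: [[-0.969, -0.002, 0.249], [-0.249, 0.0, -0.969], [0.001, -1.0, -0.001]]
force: [0.8, -0.2, 0.1]
opening: 0.598
```

{"op": "arm_command", "data": {"translation": [[0,0,0],[0,0,0],[0,0,0],[0,0,0],[0,0,0]], "rotation": [[0,0,0],[0,0,0],[0,0,0],[0,0,0],[0,0,0]], "grip": [1,1,1,1,1]}}

```text
time_s: 14.1
position: [0.527, -0.0314, 0.1001]
tcp_rot: [[-0.969, 0.0, 0.248], [-0.248, 0.0, -0.969], [-0.0, -1.0, -0.0]]
force: [-0.7, 10.9, 5.2]
opening: 0.232
```

{"op": "arm_command", "data": {"translation": [[0,0,-0.1],[0,0,-0.2],[0,0,-0.3],[0,0,-0.3]], "rotation": [[0,0,0],[0,0,0],[0,0,0],[0,0,0]], "grip": [1,1,1,1]}}

```text
time_s: 14.5
position: [0.5211, -0.007, 0.1001]
tcp_rot: [[-0.969, 0.001, 0.249], [-0.249, 0.001, -0.969], [-0.001, -1.0, -0.001]]
force: [1.1, 2.3, 4.4]
opening: 0.2
```

{"op": "arm_command", "data": {"translation": [[0,0,-0.05],[0,0,-0.07],[0,0,-0.07]], "rotation": [[0,0,0],[0,0,0],[0,0,0]], "grip": [1,1,1]}}

```text
time_s: 14.8
position: [0.5201, -0.0028, 0.1001]
tcp_rot: [[-0.969, 0.001, 0.248], [-0.248, 0.0, -0.969], [-0.001, -1.0, 0.0]]
force: [1.1, -0.6, 4.9]
opening: 0.207
```

{"op": "arm_command", "data": {"translation": [[0,0,-0.04],[0,0,-0.06],[0,0,-0.06]], "rotation": [[0,0,0],[0,0,0],[0,0,0]], "grip": [1,1,1]}}

```text
time_s: 15.1
position: [0.5197, -0.0008, 0.1001]
tcp_rot: [[-0.968, 0.003, 0.25], [-0.25, -0.004, -0.968], [-0.002, -1.0, 0.005]]
force: [0.2, -10.6, 4.5]
opening: 0.204
```

{"op": "arm_command", "data": {"translation": [[0,0,0],[0,0,0],[0,0,0],[0,0,0]], "rotation": [[0,0,0],[0,0,0],[0,0,0],[0,0,0]], "grip": [-0.1,-0.1,-0.1,-0.1]}}

```text
time_s: 15.5
position: [0.5175, 0.0022, 0.0993]
tcp_rot: [[-0.969, -0.002, 0.249], [-0.249, 0.001, -0.969], [0.002, -1.0, -0.001]]
force: [0.1, 1.3, -0.5]
opening: 0.485
```

{"op": "arm_command", "data": {"translation": [[0,-0.5,0],[0,-1,0],[0,-1,0],[0,-1,0],[0,-1,0]], "rotation": [[0,0,0],[0,-0.14,0],[0,-0.28,0],[0,-0.42,0],[0,-0.56,0]], "grip": [-0.2,-0.2,-0.2,-0.2,-0.2]}}

```text
time_s: 16.0
position: [0.518, 0.0021, 0.18]
tcp_rot: [[-0.664, -0.0, 0.747], [-0.747, 0.0, -0.664], [-0.0, -1.0, -0.0]]
force: [-0.2, -0.2, 0.7]
opening: 0.598
```

{"op": "arm_command", "data": {"translation": [[0,-0.4,0],[0,-0.7,0],[0,-0.7,0],[0,-0.7,0],[0,-0.7,0]], "rotation": [[0,-0.14,0],[0,-0.28,0],[0,-0.42,0],[0,-0.56,0],[0,-0.7,0]], "grip": [-0.2,-0.2,-0.2,-0.2,-0.2]}}

```text
time_s: 16.5
position: [0.5178, 0.0022, 0.2357]
tcp_rot: [[0.006, -0.001, 1.0], [-1.0, 0.0, 0.006], [-0.0, -1.0, -0.001]]
force: [-0.5, 0.1, 0.0]
opening: 0.596
```

```bash
python3 - <<'E'
from h import *
print(delta([.6052,-.0613,.225],RH))
E
```

```text
(array([0.8  , 0.133, 1.088]), array([ 0.001, -0.226, -0.   ]))
```

{"op": "arm_command", "data": {"translation": [[0.4,0,0.4],[0.8,0.13,0.9],[0.8,0.13,1],[0.8,0.13,1]], "rotation": [[0,-0.11,0],[0,-0.22,0],[0,-0.22,0],[0,-0.22,0]], "grip": [-0.2,-0.2,-0.2,-0.2]}}

```text
time_s: 16.9
position: [0.599, -0.0628, 0.2243]
tcp_rot: [[0.226, -0.001, 0.974], [-0.974, 0.001, 0.226], [-0.001, -1.0, -0.001]]
force: [-0.8, 0.4, 0.3]
opening: 0.603
```

```bash
python3 - <<'E'
from h import *
print(delta([.6052,-.0613,.163],RH))
E
```

```text
(array([0.   , 0.766, 0.08 ]), array([ 0.001, -0.014, -0.001]))
```

{"op": "arm_command", "data": {"translation": [[0,0.3,0.08],[0,0.77,0.08],[0,0.77,0.08],[0,0.77,0.08]], "rotation": [[0,-0.01,0],[0,-0.01,0],[0,-0.01,0],[0,-0.01,0]], "grip": [-0.2,-0.2,-0.2,-0.2]}}

```text
time_s: 17.3
position: [0.603, -0.0596, 0.1636]
tcp_rot: [[0.239, -0.003, 0.971], [-0.971, 0.001, 0.239], [-0.002, -1.0, -0.003]]
force: [-0.3, 0.2, -0.5]
opening: 0.604
```

{"op": "arm_command", "data": {"translation": [[0,0,0],[0,0,0],[0,0,0],[0,0,0],[0,0,0]], "rotation": [[0,0,0],[0,0,0],[0,0,0],[0,0,0],[0,0,0]], "grip": [1,1,1,1,1]}}

```text
time_s: 17.8
position: [0.6047, -0.061, 0.1642]
tcp_rot: [[0.238, 0.001, 0.971], [-0.971, -0.0, 0.238], [0.0, -1.0, 0.001]]
force: [0.2, 0.4, -0.5]
opening: 0.226
```

{"op": "arm_command", "data": {"translation": [[0,-0.04,0.03],[0,-0.08,0.05],[0,-0.08,0.05]], "rotation": [[0,0,0],[0,0,0],[0,0,0]], "grip": [1,1,1]}}

```text
time_s: 18.1
position: [0.6071, -0.06, 0.1697]
tcp_rot: [[0.239, -0.004, 0.971], [-0.971, -0.0, 0.239], [-0.001, -1.0, -0.004]]
force: [-3.3, -1.5, -1.7]
opening: 0.15
```

```bash
cat >> h.py <<'E'
H=np.array([.6052,-.0613,.160])+.145*X-.089*Z
def lift(a,tilt,off):  # TCP goal with cover at angle a, tool tilted by tilt; off: grasp-point offset
    Rv=lambda q: cv2.Rodrigues(Y*-q)[0]   # front (-X side) rises: check sign below
    s=1 if (Rv(.1)@(-X))[2]>0 else -1
    G=H+Rv(s*a)@(-.145*X+.089*Z); Rt=Rv(s*tilt)@RH
    return G-off*Rt[:,1],Rt
E
python3 - <<'E'
from h import *
s=bot.read_state();R=np.array(s['tcp_rot']); print(s['position'],s['force'],s['joint_positions'])
for a in (.08,.2,.3,.4,.5,.6,.65):
    for k in (1,.5):
        P,Rt=lift(a,a*k,.003); print(a,k,P.round(4),*[v.tolist() for v in delta(P,Rt)])
E
```

```text
[ 0.6071419  -0.06001251  0.16971992] [-3.34689697 -1.45707985 -1.68676426] [-1.60984836e+01  3.43447615e+01  8.81159932e+01 -7.29716633e-02
  5.77451728e+01 -2.98660123e+01]
0.08 1 [ 0.6128 -0.0594  0.1743] [0.01, -0.057, 0.07] [-0.073, -0.002, -0.001]
0.08 0.5 [ 0.6127 -0.0594  0.1743] [0.01, -0.058, 0.069] [-0.035, -0.002, -0.001]
0.2 1 [ 0.6257 -0.0562  0.19  ] [0.009, -0.254, 0.236] [-0.187, -0.002, -0.001]
0.2 0.5 [ 0.6255 -0.0563  0.19  ] [0.009, -0.255, 0.233] [-0.092, -0.002, -0.001]
0.3 1 [ 0.6379 -0.0532  0.2017] [0.009, -0.402, 0.392] [-0.283, -0.002, -0.001]
0.3 0.5 [ 0.6374 -0.0533  0.2018] [0.009, -0.403, 0.386] [-0.14, -0.002, -0.001]
0.4 1 [ 0.6511 -0.0499  0.2122] [0.008, -0.533, 0.562] [-0.378, -0.002, -0.001]
0.4 0.5 [ 0.6505 -0.0501  0.2124] [0.008, -0.535, 0.554] [-0.187, -0.002, -0.001]
0.5 1 [ 0.6652 -0.0464  0.2213] [0.008, -0.647, 0.743] [-0.474, -0.002, -0.001]
0.5 0.5 [ 0.6646 -0.0466  0.2215] [0.008, -0.65, 0.735] [-0.235, -0.002, -0.001]
0.6 1 [ 0.6802 -0.0427  0.2288] [0.007, -0.742, 0.936] [-0.569, -0.002, -0.001]
0.6 0.5 [ 0.6794 -0.0429  0.2292] [0.007, -0.747, 0.926] [-0.283, -0.002, -0.001]
0.65 1 [ 0.6879 -0.0408  0.232 ] [0.007, -0.782, 1.035] [-0.617, -0.002, -0.001]
0.65 0.5 [ 0.6871 -0.041   0.2324] [0.007, -0.788, 1.025] [-0.307, -0.002, -0.001]
```

Past the play at low force (angle ≈0.04): free. Lift along the hinge arc.

{"op": "arm_command", "data": {"translation": [[0.005,-0.06,0.07],[0.008,-0.25,0.24],[0.008,-0.4,0.39],[0.008,-0.4,0.39]], "rotation": [[-0.07,0,0],[-0.18,0,0],[-0.28,0,0],[-0.28,0,0]], "grip": [1,1,1,1]}}

```text
time_s: 18.5
position: [0.6383, -0.0525, 0.2044]
tcp_rot: [[0.239, -0.289, 0.927], [-0.971, -0.071, 0.228], [-0.001, -0.955, -0.298]]
force: [-11.3, -2.3, 7.1]
opening: 0.151
```

```bash
python3 - <<'E'
from h import *
s=bot.read_state(); print(s['position'],s['force'],s['joint_positions'],s['opening'])
for a in (.3,.4,.5,.6,.69):
    P,Rt=lift(a,a,.003); print(a,P.round(4),*[v.tolist() for v in delta(P,Rt)])
E
```

```text
[ 0.63826017 -0.05248061  0.20436808] [-11.34209204  -2.29237447   7.06302293] [-11.43596881  40.91655767  69.49847264  -7.2974553   85.39262158
 -23.67299742] 0.15055119439053696
0.3 [ 0.6379 -0.0532  0.2017] [0.008, 0.033, 0.003] [0.002, -0.001, -0.001]
0.4 [ 0.6511 -0.0499  0.2122] [0.007, -0.142, 0.127] [-0.093, -0.001, -0.001]
0.5 [ 0.6652 -0.0464  0.2213] [0.007, -0.304, 0.267] [-0.189, -0.001, -0.001]
0.6 [ 0.6802 -0.0427  0.2288] [0.007, -0.452, 0.423] [-0.284, -0.001, -0.001]
0.69 [ 0.6942 -0.0392  0.2343] [0.006, -0.571, 0.575] [-0.37, -0.001, -0.001]
```

{"op": "arm_command", "data": {"translation": [[0.0,-0.1,0.05],[0,-0.2,0.11],[0,-0.36,0.25],[0,-0.36,0.25]], "rotation": [[-0.04,0,0],[-0.095,0,0],[-0.19,0,0],[-0.19,0,0]], "grip": [1,1,1,1]}}

```text
time_s: 18.9
position: [0.6661, -0.0458, 0.2237]
tcp_rot: [[0.239, -0.464, 0.853], [-0.971, -0.113, 0.21], [-0.001, -0.878, -0.478]]
force: [-5.0, 0.3, 2.7]
opening: 0.149
```

```bash
python3 - <<'E'
from h import *
s=bot.read_state(); print(s['position'],s['force'],s['joint_positions'],s['opening'])
for a in (.5,.6,.69):
    P,Rt=lift(a,a,.005); print(a,P.round(4),*[v.tolist() for v in delta(P,Rt)])
E
```

```text
[ 0.66613892 -0.04577441  0.22367026] [-4.96581518  0.32347411  2.65399329] [ -8.97561576  47.52867276  55.35607482 -10.93665682 103.53046737
 -22.84852179] 0.1493365612799599
0.5 [ 0.6662 -0.0462  0.223 ] [0.005, 0.008, 0.003] [-0.002, -0.001, -0.002]
0.6 [ 0.6813 -0.0424  0.2305] [0.005, -0.167, 0.13] [-0.097, -0.001, -0.002]
0.69 [ 0.6955 -0.0389  0.2358] [0.004, -0.313, 0.258] [-0.183, -0.001, -0.002]
```

{"op": "arm_command", "data": {"translation": [[0,-0.1,0.06],[0,-0.18,0.12],[0,-0.33,0.25],[0,-0.33,0.25],[0,-0.33,0.25]], "rotation": [[-0.05,0,0],[-0.095,0,0],[-0.18,0,0],[-0.18,0,0],[-0.18,0,0]], "grip": [1,1,1,1,1]}}

```text
time_s: 19.4
position: [0.6952, -0.0388, 0.2363]
tcp_rot: [[0.239, -0.611, 0.754], [-0.971, -0.149, 0.186], [-0.001, -0.777, -0.629]]
force: [-2.3, 1.1, -1.9]
opening: 0.146
```

{"op": "arm_command", "data": {"translation": [[0,0,0],[0,0,0],[0,0,0],[0,0,0]], "rotation": [[0,0,0],[0,0,0],[0,0,0],[0,0,0]], "grip": [1,1,1,1]}}

```text
time_s: 19.8
position: [0.695, -0.0389, 0.2363]
tcp_rot: [[0.239, -0.61, 0.755], [-0.971, -0.149, 0.187], [-0.002, -0.778, -0.628]]
force: [0.2, 3.7, -11.3]
opening: 0.152
```

```bash
python3 - <<'E'
from h import *
s=bot.read_state();R=np.array(s['tcp_rot']);G=np.array(s['position'])+.005*R[:,1]-H
print(s['force'],s['opening'],np.abs(s['qvel']).max(),'angle',np.arctan2(G[2],-G@X)-np.arctan2(.089,.145),'r',np.hypot(G[2],G@X))
c=eyes.capture('scene'); cv2.imwrite('pics/s9.png',cv2.resize(c['image'][120:320,130:397],(800,600),interpolation=cv2.INTER_CUBIC))
E
```

```text
[  0.16727517   3.68291856 -11.26667397] 0.15208851469184073 0.261947407904921 angle 0.68866657059187 r 0.17074512809330863
```

View pics/s9.png

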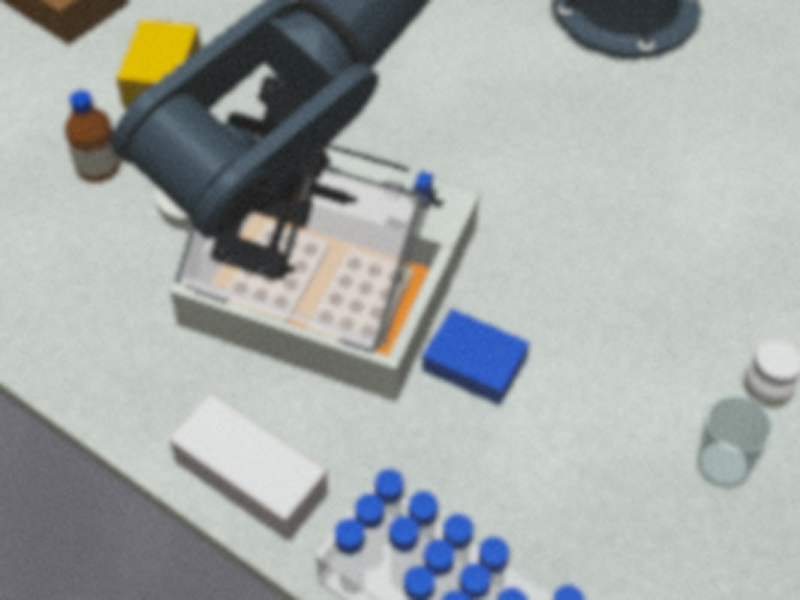

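The cover stands open in the gripper above the tray; bottle, tip box, slide box, jar and beaker stand as before. One settle check, then hand in.

{"op": "arm_command", "data": {"translation": [[0,0,0],[0,0,0],[0,0,0],[0,0,0],[0,0,0]], "rotation": [[0,0,0],[0,0,0],[0,0,0],[0,0,0],[0,0,0]], "grip": [1,1,1,1,1]}}

```text
time_s: 20.35
position: [0.6951, -0.0389, 0.2364]
tcp_rot: [[0.239, -0.611, 0.755], [-0.971, -0.149, 0.187], [-0.001, -0.778, -0.629]]
force: [1.5, 3.7, -16.2]
opening: 0.152
```

```bash
python3 - <<'E'
from h import *
s=bot.read_state(); print(np.round(s['position'],4),s['force'],s['opening'],np.abs(s['qvel']).max())
for t in ['slide_box','petri','tip_box','reagent']: pass
bot.hand_in()
E
```

```text
[ 0.6951 -0.0389  0.2364] [  1.54230535   3.72776187 -16.23435444] 0.1521460912012631 0.13822851765086833
the job is handed in; nothing more can be done
```

The cover is open and held by its bar at about 0.69 rad, which puts the front edge roughly 10.8 cm up. I handed the job in at about 20 s; no verdict is reported.

- **Red lock:** I slid it left about 42 mm, until it stopped moving and the force rose to 14 N. A later picture showed it still at its left end.
- **Tug:** the cover rose about 5 mm at the rod, then stopped while the force climbed to 22 N, so it was caught. I let it down and released it.
- **Blue catch:** I slid it left about 31 mm, to its end stop (11 N). The cover then went past its play with only a few newtons.
- **Last checks:** the arm was still and the rod was gripped at 0.152 opening. The angle comes from the arm's pose and the case geometry, not from a direct reading of the cover.
- **Other things:** the last scene picture showed the bottle, tip box, slide box, jar and beaker apparently in place. The petri dish and marker were mostly hidden by the arm. I judged all of this by eye and did not measure any of their positions.
- **Disagreement:** the downward force on the hand rose from 2 to 16 N while I held the pose still. That is more than the cover's weight explains and I don't know why. The hand did not move and it is far below the limits.

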